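# Move microscope objectives to the other rack in reverse order

## Task

Lift the white retaining plate by its handle straight up off the storage rack's pins, keeping it level, and lay it flat in the middle of the blue mat, lengthwise. Then move the three objectives into the empty white-and-green rack in reverse order: the one nearest the storage rack's orange end goes into the pocket farthest from the empty rack's orange end, the middle one into the middle, and the last one nearest the orange end. Set everything down gently and leave the objectives standing upright in their pockets.

Things in the scene. Friction and masses are not known exactly. Their poses are not given: they have to be found in the camera images.
- lens_red_mid (a point): Microscope objective, red cap (upper 33 mm), loose, 130 g: upright barrel 28 mm across on a black foot 38 mm across, 8 mm high; 60 mm tall in all. Point: on its axis, half-way up; z up. Grip the barrel across the row, here or up to 15 mm higher. It stands in a pocket of the storage rack; the retaining plate keeps its foot down until taken off.
- lens_yellow_mid (a point): Microscope objective, yellow cap (upper 33 mm), loose, 130 g: upright barrel 28 mm across on a black foot 38 mm across, 8 mm high; 60 mm tall in all. Point: on its axis, half-way up; z up. Grip the barrel across the row, here or up to 15 mm higher. It stands in a pocket of the storage rack; the retaining plate keeps its foot down until taken off.
- lens_blue_mid (a point): Microscope objective, blue cap (upper 33 mm), loose, 130 g: upright barrel 28 mm across on a black foot 38 mm across, 8 mm high; 60 mm tall in all. Point: on its axis, half-way up; z up. Grip the barrel across the row, here or up to 15 mm higher. It stands in a pocket of the storage rack; the retaining plate keeps its foot down until taken off.
- tag_red: Fixed red label, 34 x 16 x 4 mm, on the robot-side ledge of the storage rack, marking the pocket where the red objective starts (pocket centre 44 mm along the label's +x). Origin: centre of its underside; axes as the rack's. It stays, showing the old order.
- tag_yellow: Fixed yellow label, 34 x 16 x 4 mm, on the robot-side ledge of the storage rack, marking the pocket where the yellow objective starts (pocket centre 44 mm along the label's +x). Origin: centre of its underside; axes as the rack's. It stays, showing the old order.
- tag_blue: Fixed blue label, 34 x 16 x 4 mm, on the robot-side ledge of the storage rack, marking the pocket where the blue objective starts (pocket centre 44 mm along the label's +x). Origin: centre of its underside; axes as the rack's. It stays, showing the old order.
- store: Storage rack, fixed, grey and aluminium, 92 x 236 mm: 3 pockets in a row at y = -60, 0, 60 mm, x = 0; floor 6 mm above the bench, walls to 12 mm. At y = -102 and 102 mm, towers 30 mm high carry upright pins, 8 mm diameter, up to 55 mm. An orange block 22 mm high closes the +y end. Origin: on the bench under the middle pocket; y along the row to the orange end, z up.
- empty_rack: Receiving rack, fixed, white base, green walls, 66 x 190 mm, empty: 3 square pockets 54 mm wide, centres at y = -60, 0, 60 mm, x = 0; floor 6 mm above the bench, walls to 14 mm. An orange block 22 mm high closes the +y end. Origin: on the bench under the middle pocket; y along the row to the orange end, z up.
- plate_grip (a point): Centre of the black bar handle (10 wide, 10 high, 67 mm long, along y) of the loose white plate 60 x 224 x 6 mm, 220 g; it is 66 mm above the plate's underside, over its middle; z up. On the rack the underside is 30 mm above the bench; 11.5 mm holes fit the pins, 34 mm holes the objectives (tops at 66 mm, one under the bar). Raise 45 mm or more to clear all.
- mat: Blue mat, fixed, 100 x 270 x 4 mm, where the retaining plate is put down, its length along the mat's. Origin: centre of its underside, on the bench; y along its length, z up.
Things that resemble listed ones, but are neither listed nor needed, are in the scene too. Leave any pink or purple look-alike of the part that bears lens_blue_mid alone.

How it is judged:
On the way, in this order (a step that is already met when the one before it is completed fails the run):
1. the retaining plate is lifted level off the pins, above the storage rack (z of plate_grip in the frame of store above 0.122 m and horizontal distance between plate_grip and store below 0.03 m and angle between plate_grip's own z axis and vertical below 0.2 rad).
2. the plate lies flat on the blue mat while all three objectives still stand in the storage rack (z of plate_grip in the frame of mat between 0.064 and 0.076 m and horizontal distance between plate_grip and mat below 0.03 m and angle between the y axis of plate and the y axis of mat, either way round below 0.25 rad and angle between plate_grip's own z axis and vertical below 0.08 rad and linear speed of plate below 0.03 m/s and distance of each of lens_red_mid, lens_yellow_mid, lens_blue_mid from where it was at the start of the episode below 0.015 m), for 0.2 s.
At the end, for the whole second after the job is handed in: Each objective stands upright (0.1 rad) and at rest on the floor (5 mm) of the pocket that mirrors its label's place, within 15 mm of the pocket centre in x and y; the plate lies flat on the mat, middle within 30 mm of the mat's, lengthwise within 0.25 rad (z of plate_grip in the frame of mat between 0.064 and 0.076 m and horizontal distance between plate_grip and mat below 0.03 m and angle between the y axis of plate and the y axis of mat, either way round below 0.25 rad and angle between plate_grip's own z axis and vertical below 0.08 rad and linear speed of each of plate, lens_red, lens_yellow, lens_blue below 0.03 m/s and ((y of tag_red in the frame of store between -0.085 and -0.035 m and (y of lens_red_mid in the frame of empty_rack between 0.045 and 0.075 m and x of lens_red_mid in the frame of empty_rack between -0.015 and 0.015 m and z of lens_red_mid in the frame of empty_rack between 0.031 and 0.041 m)) or (y of tag_red in the frame of store between -0.025 and 0.025 m and (y of lens_red_mid in the frame of empty_rack between -0.015 and 0.015 m and x of lens_red_mid in the frame of empty_rack between -0.015 and 0.015 m and z of lens_red_mid in the frame of empty_rack between 0.031 and 0.041 m)) or (y of tag_red in the frame of store between 0.035 and 0.085 m and (y of lens_red_mid in the frame of empty_rack between -0.075 and -0.045 m and x of lens_red_mid in the frame of empty_rack between -0.015 and 0.015 m and z of lens_red_mid in the frame of empty_rack between 0.031 and 0.041 m))) and angle between each of lens_red_mid, lens_yellow_mid, lens_blue_mid's own z axis and vertical below 0.1 rad and ((y of tag_yellow in the frame of store between -0.085 and -0.035 m and (y of lens_yellow_mid in the frame of empty_rack between 0.045 and 0.075 m and x of lens_yellow_mid in the frame of empty_rack between -0.015 and 0.015 m and z of lens_yellow_mid in the frame of empty_rack between 0.031 and 0.041 m)) or (y of tag_yellow in the frame of store between -0.025 and 0.025 m and (y of lens_yellow_mid in the frame of empty_rack between -0.015 and 0.015 m and x of lens_yellow_mid in the frame of empty_rack between -0.015 and 0.015 m and z of lens_yellow_mid in the frame of empty_rack between 0.031 and 0.041 m)) or (y of tag_yellow in the frame of store between 0.035 and 0.085 m and (y of lens_yellow_mid in the frame of empty_rack between -0.075 and -0.045 m and x of lens_yellow_mid in the frame of empty_rack between -0.015 and 0.015 m and z of lens_yellow_mid in the frame of empty_rack between 0.031 and 0.041 m))) and ((y of tag_blue in the frame of store between -0.085 and -0.035 m and (y of lens_blue_mid in the frame of empty_rack between 0.045 and 0.075 m and x of lens_blue_mid in the frame of empty_rack between -0.015 and 0.015 m and z of lens_blue_mid in the frame of empty_rack between 0.031 and 0.041 m)) or (y of tag_blue in the frame of store between -0.025 and 0.025 m and (y of lens_blue_mid in the frame of empty_rack between -0.015 and 0.015 m and x of lens_blue_mid in the frame of empty_rack between -0.015 and 0.015 m and z of lens_blue_mid in the frame of empty_rack between 0.031 and 0.041 m)) or (y of tag_blue in the frame of store between 0.035 and 0.085 m and (y of lens_blue_mid in the frame of empty_rack between -0.075 and -0.045 m and x of lens_blue_mid in the frame of empty_rack between -0.015 and 0.015 m and z of lens_blue_mid in the frame of empty_rack between 0.031 and 0.041 m)))); the robot touches nothing.
It fails at once if the retaining plate is tipped by more than 0.3 rad (angle between plate_grip's own z axis and vertical above 0.3 rad).
It fails at once if an objective is tipped by more than 0.5 rad (angle between any of lens_red_mid, lens_yellow_mid, lens_blue_mid's own z axis and vertical above 0.5 rad).
It fails at once if an objective or the plate is dropped (falls free faster than 0.65 m/s, about 2 cm) ((contact force between lens_red and the fingers below 0.05 N and contact force between lens_red and the arm below 0.05 N and linear speed of lens_red above 0.65 m/s) or (contact force between lens_yellow and the fingers below 0.05 N and contact force between lens_yellow and the arm below 0.05 N and linear speed of lens_yellow above 0.65 m/s) or (contact force between lens_blue and the fingers below 0.05 N and contact force between lens_blue and the arm below 0.05 N and linear speed of lens_blue above 0.65 m/s) or (contact force between plate and the fingers below 0.05 N and contact force between plate and the arm below 0.05 N and linear speed of plate above 0.65 m/s)).
It also fails if it takes over 112 s, if anything falls off the work surface, if the arm or the gripper's body presses on something with over 40 N, if the wrist force passes 120 N, or if a joint passes its speed limit or range.

## Robot

A 7-joint arm with a two-finger parallel gripper is mounted at the origin on the work surface. World frame = base frame: x ahead of the robot, y to its left, z up, the work surface at z = 0. Lengths are in m, angles in rad, forces in N, time in s.
With the tool pointing down it reaches from about 0.4 to 0.85 m from the base axis. Payload 10.4 kg.
Tool frame: the origin (TCP) lies at the very end of the fingers, on their centre line; the grasp point (between the pads) lies manip.grasp_offset behind it (manip.grasp_offset is the distance from the TCP to the grasp point, in m); z points along the fingers, x is the direction in which the jaws open and shut, and the axes are right-handed (so a half turn about z gives the same grasp; the last joint's range is limited). The gripper opens to 85 mm and grips with 20 to 120 N. Pads are 22 mm wide; open, the fingers measure 114 mm over their backs; the gripper's body (76 mm by 85 mm) begins 54 mm behind the grasp point. The pads swing forward as they close: fully open they stand 13 mm farther back than shut.
Start: joints at [-1.322, 0.332, -0.065, 1.46, 0.022, 1.35, -0.088], TCP at [0.168, 0.602, 0.231] pointing down, gripper open.
Joint ranges: [-2.6, 2.6], [-0.5, 2.12], [-1.47, 1.34], [0.16, 2.42], [-1.27, 4.41], [0.06, 2.06], [-2.6, 2.6]. Speed limits (rad/s): [2.22, 2.22, 2.79, 2.79, 3.14, 3.14, 3.14].

## Interface

Orientations are given as a unit quaternion [x, y, z, w].
In Python, from workcell import manip gives the robot as it stands.
- The arm moves only by the shell command python3 -m crank 'ROWS' [FORCE]. ROWS is JSON, a list that holds one entry, the list of rows, each a list of 7 numbers: the shift along the world's x, y, z in units of 60 mm (1.0 is 60 mm), then the turn, a rotation vector about the world's x, y, z in units of 5 degrees (1.0 is 5 degrees), then the finger opening in mm, from 0 to 85.4. A call has 1 to 8 rows; each row shifts and turns the commanded pose from where the row before left it; what a row does not reach is not made up. A row lasts 1/8 s, in which the tool goes at most 62.5 mm and 10.7 degrees, less where a joint would pass 70% of its speed; a pose out of reach is approached as far as the arm can. A call is refused whole if a number of a shift passes 1 or a number of a turn 1, either way. A call with a gripper value outside its range is refused whole. The fingers move at their own pace and stop on an object; FORCE is the grip in N (left out, the last holds). Time passes only in rows, so rows that do not move let the fingers close. It gives the time, the measured TCP pose, the force and the opening at its end, in the units of the state.
- manip.get_obs(): the state, without advancing time (a new reading comes with each control period).
- manip.camera(name): name is "scene" or "top" or "wrist"; returns (picture, depth): 384x512x3 uint8, blue, green, red; 384x512 float32, m along the optical axis (not along the pixel's ray), 0 where there is no reading.
- manip.get_calibration(name): a dict with "fx", "fy", "cx", "cy" (pixels), "rvec" (rotation vector, rad) and "tvec" (3), from world to camera coordinates, as OpenCV has them; the wrist camera has in their place "T_tool_cam" (4x4, takes a point from camera to tool coordinates, whose origin is the TCP and whose axes are the tool frame's). Camera axes: x right, y down, z forward; pixel columns grow to the right and rows downward; lengths in m; the calibration is good to about 2 mm. The wrist camera is an equidistant fisheye: a pixel r from the principal point sees the ray r / f radians off the axis. A picture is of the moment at which its call begins: read the wrist's pose just before it. get_calibration takes no time and is no camera call.
- manip.hand_in(): hands the job in, once; it reports no verdict.
The state is a dict: "clock": time; "joint_pos": joint angles; "joint_velocities": joint speeds; "tau": joint torques, N m; "position": TCP position; "ee_rot": TCP orientation; "ft_force": force on the tool from outside, world axes, zero at the start; "torque": the same for the moment, N m; "grip_width": opening from 0.0 (shut) to 1.0 (fully open).
Only numpy, scipy, OpenCV 4.12 (cv2) and the standard library are available. Lean on these libraries where they do the work, as an engineer would, in place of code of your own. Each camera call takes 0.05 s, during which the arm holds its last target.

## Working session

There is one attempt and no reset: what is moved stays moved. The work goes in short steps, Python scripts to look and compute and a shell command to move; the robot and the scene stay as the last step left them, time stands still between calls to the robot, and variables do not carry over. Pictures are saved under pics/ and viewed, and the job is handed in when it is done.

```bash
ls; mkdir -p pics; python3 - <<'E'
from workcell import manip
import cv2
print(manip.get_obs()); print(manip.grasp_offset)
for n in ["scene","top","wrist"]:
    p,d=manip.camera(n); cv2.imwrite(f"pics/{n}0.png",p); print(n,manip.get_calibration(n))
    import numpy as np; np.save(f"pics/{n}0d.npy",d)
E
```

```text
pics
{'clock': 0.0, 'joint_pos': array([-1.32160904,  0.33290509, -0.06468308,  1.46091884,  0.0216262 ,
        1.34989628, -0.0885163 ]), 'joint_velocities': array([-5.44746881e-04, -7.73589468e-04, -7.77175999e-04,  5.61277592e-05,
        1.24747373e-03, -1.61353083e-03,  7.32071719e-04]), 'tau': array([ 1.48065078e-04, -6.25434351e+01,  4.93089901e-02, -3.91616321e+01,
        1.62576092e-02,  9.57828888e-03, -8.63642811e-06]), 'position': array([0.16770843, 0.60170054, 0.23050588]), 'ee_rot': array([ 7.96385175e-01,  6.04789336e-01, -5.39726808e-04,  4.70043012e-04]), 'ft_force': array([-0.08331403,  0.61255004,  0.36962072]), 'torque': array([-0.00027716,  0.00952765, -0.00989086]), 'grip_width': 0.9976600290230209}
0.0187
scene {'fx': 379.81664838356807, 'fy': 379.81664838356807, 'cx': 247.90748240653198, 'cy': 190.92181360044844, 'rvec': array([ 2.00660556,  1.37197062, -0.55232243]), 'tvec': array([-0.14854075, -0.29513285,  1.18249561])}
top {'fx': 417.37865503563097, 'fy': 417.37865503563097, 'cx': 255.2531938696992, 'cy': 193.30095009916894, 'rvec': array([ 2.13869466, -2.12322366,  0.12570271]), 'tvec': array([-0.03693155,  0.49126008,  0.97714762])}
wrist {'fx': 297.3186396354542, 'fy': 297.3186396354542, 'cx': 253.0893122767339, 'cy': 193.6728139498552, 'T_tool_cam': array([[ 9.99999997e-01, -1.28136983e-06, -7.66938707e-05,
         1.07127188e-03],
       [ 2.40498369e-05,  9.54680726e-01,  2.97631838e-01,
        -7.69079150e-02],
       [ 7.28367837e-05, -2.97631839e-01,  9.54680723e-01,
        -1.42579862e-01],
       [ 0.00000000e+00,  0.00000000e+00,  0.00000000e+00,
         1.00000000e+00]])}
```

View pics/scene0.png

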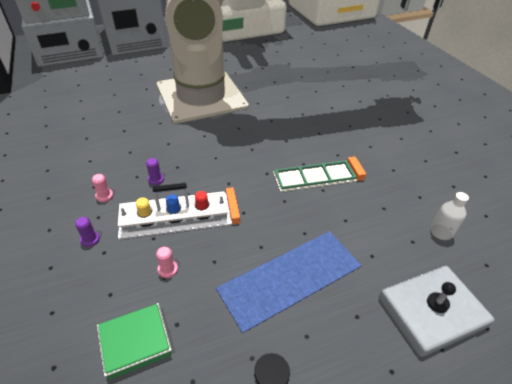

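View pics/top0.png

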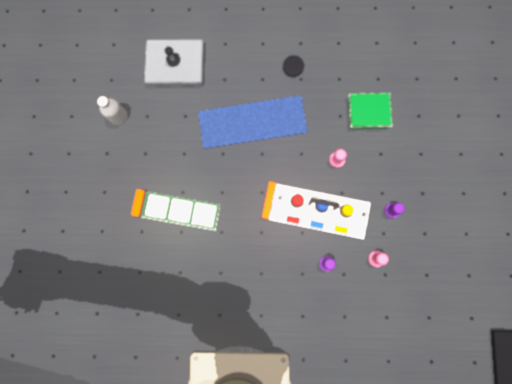

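View pics/wrist0.png

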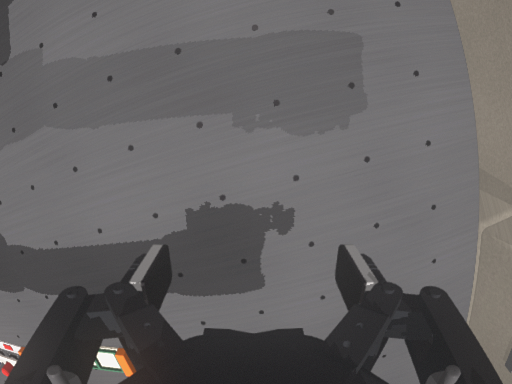

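The scene and top pictures show the storage rack, with orange end at top-view pixel (269,200) and red, blue, yellow going away from it. The empty rack's orange end is at (138,203), and the mat is at (252,121). Pink and purple look-alikes stand nearby. Next I'll measure all of these.

```bash
cat > h.py <<'E'
import numpy as np, cv2
from workcell import manip
def pose(n):
    c=manip.get_calibration(n); R=cv2.Rodrigues(c["rvec"])[0]; return c,R,c["tvec"]
def cast(n,uv,z):
    c,R,t=pose(n); uv=np.atleast_2d(np.asarray(uv,float))
    r=np.c_[(uv[:,0]-c["cx"])/c["fx"],(uv[:,1]-c["cy"])/c["fy"],np.ones(len(uv))]@R
    o=-R.T@t; s=(z-o[2])/r[:,2]; return o+s[:,None]*r
def proj(n,P):
    c,R,t=pose(n); K=np.array([[c["fx"],0,c["cx"]],[0,c["fy"],c["cy"]],[0,0,1]])
    return cv2.projectPoints(np.atleast_2d(P).astype(float),c["rvec"],t,K,None)[0][:,0]
def cloud(n,d):
    c,R,t=pose(n); v,u=np.mgrid[:384,:512]
    X=np.stack([(u-c["cx"])/c["fx"]*d,(v-c["cy"])/c["fy"]*d,d],-1); return (X-t)@R
def wpose():
    o=manip.get_obs(); from scipy.spatial.transform import Rotation as Ro
    T=np.eye(4);T[:3,:3]=Ro.from_quat(o["ee_rot"]).as_matrix();T[:3,3]=o["position"];return T
def castw(T,uv,z):
    c=manip.get_calibration("wrist"); uv=np.atleast_2d(np.asarray(uv,float))
    q=(uv-[c["cx"],c["cy"]]); r=np.hypot(*q.T); th=r/c["fx"]
    k=np.where(r>1e-6,np.sin(th)/np.maximum(r,1e-6),1/c["fx"])
    ray=np.c_[q*k[:,None],np.cos(th)]; M=T@c["T_tool_cam"]; ray=ray@M[:3,:3].T; o=M[:3,3]
    s=(z-o[2])/ray[:,2]; return o+s[:,None]*ray
def projw(T,P):
    c=manip.get_calibration("wrist"); M=np.linalg.inv(T@c["T_tool_cam"]); P=np.atleast_2d(P)@M[:3,:3].T+M[:3,3]
    rho=np.hypot(P[:,0],P[:,1]); th=np.arctan2(rho,P[:,2]); return P[:,:2]/rho[:,None]*th[:,None]*c["fx"]+[c["cx"],c["cy"]]
def big(mask):
    cs=cv2.findContours(mask.astype(np.uint8),cv2.RETR_EXTERNAL,cv2.CHAIN_APPROX_NONE)[0]
    return sorted(cs,key=cv2.contourArea,reverse=True)
E
python3 - <<'E'
from h import *
p=cv2.imread("pics/top0.png"); d=np.load("pics/top0d.npy")
hsv=cv2.cvtColor(p,cv2.COLOR_BGR2HSV); H,S,V=cv2.split(hsv)
def rep(n,m,z,k=1):
    for c in big(m)[:k]:
        (cx,cy),wh,a=cv2.minAreaRect(c); P=cast("top",[(cx,cy)],z)[0]
        b=cast("top",cv2.boxPoints(((cx,cy),wh,a)),z); e=b[1]-b[0]; f=b[2]-b[1]
        if np.hypot(*e[:2])<np.hypot(*f[:2]): e,f=f,e
        print(n,np.round((cx,cy),1),cv2.contourArea(c),P.round(4),"len",np.linalg.norm(e).round(4),np.linalg.norm(f).round(4),"ang",np.degrees(np.arctan2(e[1],e[0])).round(2))
sat=(S>110)&(V>60)
rep("mat",sat&(H>100)&(H<130),0.004,3)
rep("orange",sat&(H>6)&(H<20),0.022,2)
rep("green",sat&(H>40)&(H<90),0.014,3)
rep("yellow",sat&(H>20)&(H<35),0.066,2)
rep("red",sat&((H<5)|(H>174)),0.066,4)
rep("white",(S<40)&(V>200),0.036,5)
cv2.imwrite("pics/top0z.png",cv2.resize(p[170:250,120:400],None,fx=2.85,fy=2.85,interpolation=cv2.INTER_CUBIC))
C=cloud("top",d); 
for u,v in [(323,203),(252,121),(156,206),(297,201),(355,228),(138,203),(290,230)]: print(u,v,C[v,u].round(4))
E
```

```text
mat [252.  121.5] 3580.5 [ 0.6828 -0.0223  0.004 ] len 0.2681 0.0965 ang -80.83
mat [321.5 207. ] 42.5 [ 0.4627 -0.1971  0.004 ] len 0.0223 0.015 ang -89.67
mat [316.6 224.2] 29.5 [ 0.4199 -0.1844  0.004 ] len 0.0269 0.0092 ang -100.99
orange [137.6 202.4] 239.0 [0.4693 0.2578 0.022 ] len 0.0695 0.025 ang -9.61
orange [267.8 199.7] 39.5 [ 0.4778 -0.0638  0.022 ] len 0.095 0.0176 ang -12.41
green [370.4 109.2] 1190.0 [ 0.7117 -0.3227  0.014 ] len 0.1017 0.0844 ang -87.51
yellow [268.7 199.7] 109.0 [ 0.4719 -0.0659  0.066 ] len 0.0798 0.0102 ang -10.9
yellow [137.4 202.5] 97.0 [0.4637 0.2445 0.066 ] len 0.0567 0.0123 ang -9.21
red [297. 200.] 86.5 [ 0.4717 -0.1322  0.066 ] len 0.0236 0.0234 ang 179.6
red [292.6 219.4] 35.0 [ 0.426  -0.1218  0.066 ] len 0.0259 0.01 ang -99.13
white [319.7 211. ] 3583.0 [ 0.4494 -0.1886  0.036 ] len 0.2338 0.0933 ang -101.37
white [173.   60.5] 2123.0 [0.8344 0.1807 0.036 ] len 0.1456 0.1113 ang -90.37
white [180.6 210.9] 1534.5 [0.4474 0.1472 0.036 ] len 0.1825 0.0628 ang -99.98
white [202.5 368.5] 674.5 [0.0849 0.0838 0.036 ] len 0.0632 0.0624 ang -178.67
white [106.6 104.7] 192.5 [0.7164 0.3455 0.036 ] len 0.0555 0.0395 ang -151.5
323 203 [ 0.4607 -0.1882  0.1001]
252 121 [ 0.6848 -0.0222  0.002 ]
156 206 [0.4624 0.2157 0.007 ]
297 201 [ 0.4693 -0.1322  0.0659]
355 228 [ 0.4113 -0.2784  0.0038]
138 203 [0.4683 0.2581 0.0181]
290 230 [ 0.4054 -0.1191  0.0009]
```

View pics/top0z.png

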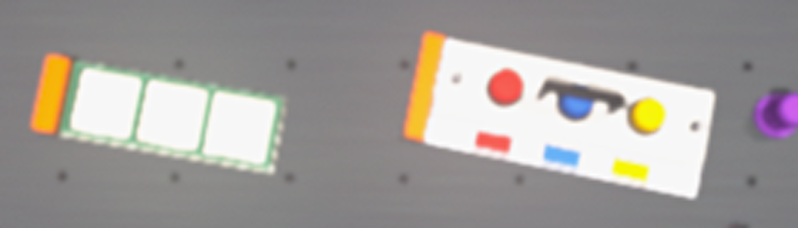

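```bash
python3 - <<'E'
from h import *
for n in ["top","scene"]:
    p=cv2.imread(f"pics/{n}0.png"); d=np.load(f"pics/{n}0d.npy"); C=cloud(n,d)
    c,R,t=pose(n); print(n,"cam at",(-R.T@t).round(3))
    H,S,V=cv2.split(cv2.cvtColor(p,cv2.COLOR_BGR2HSV)); X,Y,Z=C[...,0],C[...,1],C[...,2]
    box=(d>0)&(abs(X-.46)<.08)&(abs(Y+.19)<.13)
    for name,m in dict(red=((H<5)|(H>174))&(S>110),blue=(H>100)&(H<130)&(S>110),yel=(H>20)&(H<35)&(S>110),bar=(V<90)).items():
        m=m&box&((Z>.085) if name=="bar" else (Z>.05)&(Z<.08))
        if m.sum()==0: print(name,0); continue
        c0=big(m)[0]; P=C[m]; P=P[P[:,2]>np.median(P[:,2])-.004]
        print(name,m.sum(),"cloud mid",((P.max(0)+P.min(0))/2).round(4),"med",np.median(P,0).round(4),"rectcast",cast(n,[cv2.minAreaRect(c0)[0]],.101 if name=="bar" else .066)[0].round(4))
        if name=="bar":
            q=P[:,:2]-P[:,:2].mean(0); w,v=np.linalg.eigh(q.T@q); print(" ang",np.degrees(np.arctan2(v[1,1],v[0,1])), "ext",(q@v).min(0),(q@v).max(0), "rect",cv2.minAreaRect(c0))
    # plate surface
    m=(S<40)&(V>180)&box&(abs(Z-.036)<.008); c0=big(m)[0]; r=cv2.minAreaRect(c0); print("plate",cast(n,[r[0]],.036).round(4), np.median(Z[m]).round(4))
    b=cast(n,cv2.boxPoints(r),.036); print(b.round(4)[:, :2].tolist())
E
```

```text
top cam at [ 0.343 -0.064  1.037]
red 98 cloud mid [ 0.4719 -0.1325  0.0652] med [ 0.4719 -0.1343  0.0655] rectcast [ 0.4717 -0.1322  0.066 ]
blue 50 cloud mid [ 0.4559 -0.1896  0.0646] med [ 0.4558 -0.1903  0.0647] rectcast [ 0.4547 -0.1887  0.066 ]
yel 101 cloud mid [ 0.4492 -0.2495  0.065 ] med [ 0.4493 -0.2504  0.065 ] rectcast [ 0.4489 -0.248   0.066 ]
bar 0
plate [[ 0.4612 -0.1939  0.036 ]] 0.0353
[[0.4533, -0.0774], [0.513, -0.0891], [0.4692, -0.3099], [0.4106, -0.2965]]
scene cam at [ 1.022 -0.252  0.631]
red 142 cloud mid [ 0.4773 -0.1354  0.0658] med [ 0.4793 -0.1357  0.0667] rectcast [ 0.4841 -0.1375  0.066 ]
blue 144 cloud mid [ 0.4654 -0.1937  0.0657] med [ 0.4674 -0.1941  0.0671] rectcast [ 0.4725 -0.1955  0.066 ]
yel 149 cloud mid [ 0.4535 -0.2525  0.0659] med [ 0.4562 -0.2525  0.067 ] rectcast [ 0.4603 -0.2524  0.066 ]
bar 202 cloud mid [ 0.4646 -0.1948  0.1013] med [ 0.4651 -0.1967  0.1016] rectcast [ 0.4666 -0.195   0.101 ]
 ang 78.62113826551928 ext [-0.00521146 -0.03144025] [0.00686202 0.03368823] rect ((168.7666473388672, 186.8080596923828), (6.797712326049805, 34.09103775024414), 82.14668273925781)
plate [[ 0.4637 -0.1976  0.036 ]] 0.0376
[[0.4082, -0.3053], [0.4545, -0.0755], [0.5183, -0.0918], [0.4722, -0.3089]]
```

```bash
python3 -m crank '[[[0.45,-0.75,0.1,0,0,-0.95,85],[0.45,-0.75,0.1,0,0,-0.95,85],[0.45,-0.75,0.1,0,0,-0.95,85],[0.45,-0.75,0.1,0,0,-0.95,85],[0.45,-0.75,0.1,0,0,-0.95,85],[0.45,-0.75,0.1,0,0,-0.95,85],[0.45,-0.75,0.1,0,0,-0.95,85],[0.45,-0.75,0.1,0,0,-0.95,85]]]'
python3 -m crank '[[[0.15,-0.75,0,0,0,-0.95,85],[0.15,-0.75,0,0,0,-0.95,85],[0.15,-0.75,0,0,0,-0.95,85],[0.15,-0.75,0,0,0,-0.95,85],[0.15,-0.75,0,0,0,-0.95,85],[0.15,-0.75,0,0,0,-0.95,85],[0.15,-0.75,0,0,0,-0.95,85],[0.15,-0.75,0,0,0,-0.95,85]]]'
```

```text
clock: 1.15
position: [0.3843, 0.2404, 0.2795]
ee_rot: [0.95, 0.311, 0.0, -0.0]
ft_force: [1.6, 0.5, -0.2]
grip_width: 0.991
clock: 2.15
position: [0.4557, -0.1194, 0.2793]
ee_rot: [1.0, -0.015, 0.0, -0.0]
ft_force: [0.3, 0.3, 0.1]
grip_width: 0.992
```

```bash
python3 -m crank '[[[0.05,-0.6,0,0,0,-0.95,85],[0.05,-0.6,0,0,0,-0.95,85],[0,0,0,0,0,0,85]]]'
python3 - <<'E'
from h import *
T=wpose(); p,d=manip.camera("wrist"); cv2.imwrite("pics/w1.png",p); np.savez("pics/w1.npz",T=T,d=d)
print(T[:3,3],np.degrees(np.arctan2(T[1,0],T[0,0])))
E
```

```text
clock: 2.52
position: [0.4611, -0.1927, 0.2793]
ee_rot: [0.995, -0.099, -0.0, 0.001]
ft_force: [-0.0, 0.1, 0.1]
grip_width: 1.0
[ 0.46110468 -0.19266088  0.2792628 ] -11.387509028963784
```

View pics/w1.png

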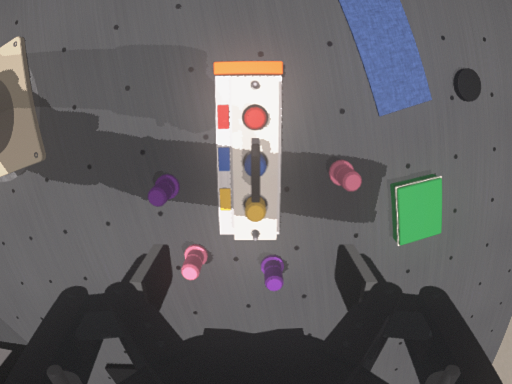

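The wrist view is lined up with the rack. The bar runs from (255,138) to (256,203), with the red cap at (255,118) and the pins at (255,85) and (255,235). Next I'll cast those into world positions.

```bash
python3 - <<'E'
from h import *
p=cv2.imread("pics/w1.png"); z=np.load("pics/w1.npz"); T=z["T"]; H,S,V=cv2.split(cv2.cvtColor(p,cv2.COLOR_BGR2HSV))
roi=np.zeros(H.shape,bool); roi[55:245,212:286]=1
g=cv2.cvtColor(p,cv2.COLOR_BGR2GRAY)
m=roi&(g<60)&(S<90); 
for c in big(m)[:3]: 
    r=cv2.minAreaRect(c); print("dark",r,cv2.contourArea(c))
c=big(m)[0]; b=cv2.boxPoints(cv2.minAreaRect(c)); B=castw(T,b,.101); print("bar",B.round(4)[:,:2].tolist(),B.mean(0).round(4))
for n,mm in dict(red=((H<5)|(H>174)),).items():
    for c in big(roi&mm&(S>110))[:2]: r=cv2.minEnclosingCircle(c); print(n,r,castw(T,[cv2.minAreaRect(c)[0]],.066).round(4))
print("pins",castw(T,[(255,85),(255,235)],.055).round(4))
c=big(roi&(H>6)&(H<20)&(S>130)&(np.arange(384)[:,None]<80))[0]; r=cv2.minAreaRect(c); print("orange",r,castw(T,[r[0]],.022).round(4))
cv2.imwrite("pics/w1z.png",cv2.resize(p[55:250,190:310],None,fx=3,fy=3,interpolation=cv2.INTER_CUBIC))
E
```

```text
Traceback (most recent call last):
IndexError: list index out of range
```

```bash
python3 - <<'E'
from h import *
p=cv2.imread("pics/w1.png"); z=np.load("pics/w1.npz"); T=z["T"]; H,S,V=cv2.split(cv2.cvtColor(p,cv2.COLOR_BGR2HSV))
roi=np.zeros(H.shape,bool); roi[55:245,212:286]=1
g=cv2.cvtColor(p,cv2.COLOR_BGR2GRAY)
print(g[170,225:285]); 
m=roi&(g<60)&(np.arange(512)[None]>240)&(np.arange(512)[None]<270)
for c in big(m)[:3]: 
    r=cv2.minAreaRect(c); print("dark",r,cv2.contourArea(c))
c=big(m)[0]; b=cv2.boxPoints(cv2.minAreaRect(c)); B=castw(T,b,.101); print("bar",B.round(4)[:,:2].tolist(),B.mean(0).round(4))
for n,mm in dict(red=((H<5)|(H>174)),).items():
    for c in big(roi&mm&(S>110))[:2]: r=cv2.minEnclosingCircle(c); print(n,r,castw(T,[cv2.minAreaRect(c)[0]],.066).round(4))
print("pins",castw(T,[(255,85),(255,235)],.055).round(4))
c=big(roi&(H>4)&(H<20)&(S>130)&(np.arange(384)[:,None]<80))[0]; r=cv2.minAreaRect(c); print("orange",r,castw(T,[r[0]],.022).round(4))
cv2.imwrite("pics/w1z.png",cv2.resize(p[55:250,190:310],None,fx=3,fy=3,interpolation=cv2.INTER_CUBIC))
E
```

```text
[114 113 114 118 136 154 148 159 180 184 182 185 185 183 185 185 180 163
 147 132 103  90  90  92  91  90  81  76  77  78  79  79  79  78  81  94
 104 105  97  94 127 169 184 185 185 184 184 185 183 184 183 183 185 186
 190 156  99  86  85  86]Traceback (most recent call last):
  File "<stdin>", line 9, in <module>
IndexError: list index out of range
```

```bash
python3 - <<'E'
from h import *
p=cv2.imread("pics/w1.png"); z=np.load("pics/w1.npz"); T=z["T"]; H,S,V=cv2.split(cv2.cvtColor(p,cv2.COLOR_BGR2HSV))
cv2.imwrite("pics/w1z.png",cv2.resize(p[55:250,190:310],None,fx=3,fy=3,interpolation=cv2.INTER_CUBIC))
roi=np.zeros(H.shape,bool); roi[55:245,212:286]=1
col=np.arange(512)[None]
m=roi&(V<85)&(col>240)&(col<270)
for c in big(m)[:3]: 
    r=cv2.minAreaRect(c); print("dark",r,cv2.contourArea(c))
    b=cv2.boxPoints(r); B=castw(T,b,.101); print("bar",B.round(4)[:,:2].tolist(),B.mean(0).round(4))
for c in big(roi&((H<5)|(H>174))&(S>110))[:3]: print("red",cv2.minAreaRect(c),castw(T,[cv2.minAreaRect(c)[0]],.066).round(4))
print("pins",castw(T,[(255,85),(255,235)],.055).round(4))
print(p[68,250],H[68,250],S[68,250])
E
```

```text
dark ((255.0, 183.5), (8.0, 35.0), 0.0) 198.5
bar [[0.4517, -0.2232], [0.4598, -0.1833], [0.4685, -0.1851], [0.4607, -0.225]] [ 0.4602 -0.2042  0.101 ]
dark ((266.0, 204.0), (0.0, 0.0), 0.0) 0.0
bar [[0.4678, -0.2301], [0.4678, -0.2301], [0.4678, -0.2301], [0.4678, -0.2301]] [ 0.4678 -0.2301  0.101 ]
dark ((265.0, 201.0), (2.0, 0.0), -90.0) 0.0
bar [[0.4671, -0.2275], [0.4671, -0.2275], [0.4676, -0.2252], [0.4676, -0.2252]] [ 0.4674 -0.2264  0.101 ]
red ((254.5, 117.5), (21.0, 21.0), 90.0) [[ 0.4739 -0.1335  0.066 ]]
red ((223.0, 116.5), (23.0, 10.0), 90.0) [[ 0.4376 -0.1246  0.066 ]]
pins [[ 0.4824 -0.0947  0.055 ]
 [ 0.4439 -0.2874  0.055 ]]
[102 179 246] 16 149
```

View pics/w1z.png

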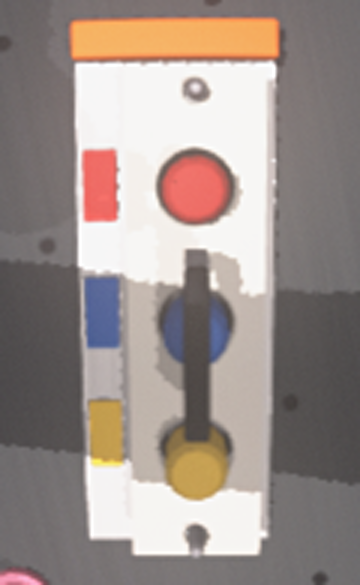

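```bash
python3 - <<'E'
from h import *
T=np.load("pics/w1.npz")["T"]
P=castw(T,[(255.8,137.7),(255.8,201.7),(255.8,169.7)],.101); print(P.round(4), np.linalg.norm(P[1]-P[0]), np.degrees(np.arctan2(*(P[0]-P[1])[[1,0]])))
print(castw(T,[((195/3+190),(186/3+55)),((196/3+190),(470/3+55))],.066).round(4))
E
```

```text
[[ 0.4712 -0.1536  0.101 ]
 [ 0.4569 -0.2251  0.101 ]
 [ 0.4642 -0.1885  0.101 ]] 0.07290144955281555 78.74035952364865
[[ 0.4746 -0.133   0.066 ]
 [ 0.4517 -0.25    0.066 ]]
```

```bash
python3 -m crank '[[[0.03,0.03,-0.6,0,0,0,60],[0,0,-0.6,0,0,0,60],[0,0,-0.6,0,0,0,60],[0,0,-0.6,0,0,0,60],[0,0,-0.5,0,0,0,60],[0,0,-0.3,0,0,0,60],[0,0,-0.15,0,0,0,60],[0,0,0,0,0,0,60]]]' 50
python3 - <<'E'
from h import *
T=wpose(); p,d=manip.camera("wrist"); cv2.imwrite("pics/w2.png",p); print(T[:3,3])
p,d=manip.camera("scene"); cv2.imwrite("pics/s2.png",cv2.resize(p[120:280,60:300],None,fx=3,fy=3))
E
```

```text
clock: 3.58
position: [0.4637, -0.1879, 0.0785]
ee_rot: [0.995, -0.096, -0.0, -0.0]
ft_force: [-0.8, -1.0, -0.2]
grip_width: 0.7
[ 0.46372279 -0.18793659  0.07845254]
```

View pics/w2.png

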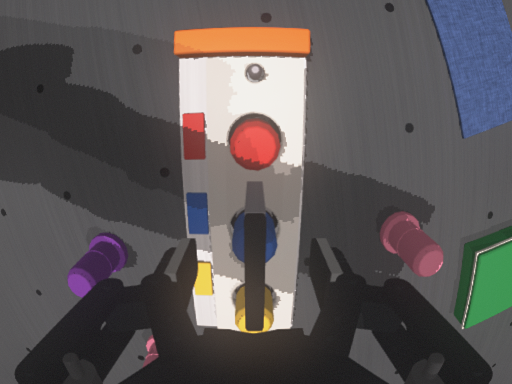

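View pics/s2.png

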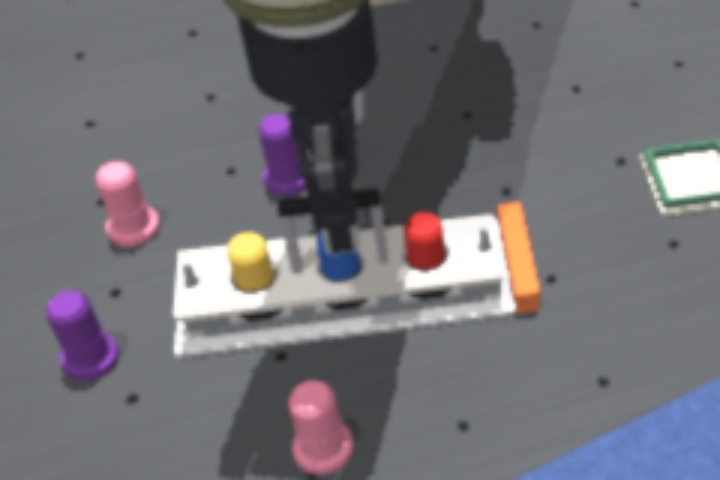

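The fingers straddle the bar: in the wrist view the bar at x≈255 sits midway between the pads at 183 and 325. I'll close now, then lift a little.

```bash
python3 -m crank '[[[0,0,0,0,0,0,4],[0,0,0,0,0,0,4],[0,0,0,0,0,0,4],[0,0,0,0,0,0,4],[0,0,0,0,0,0,4],[0,0,0,0,0,0,4]]]' 60
python3 -m crank '[[[0,0,0.08,0,0,0,4],[0,0,0.08,0,0,0,4],[0,0,0.08,0,0,0,4],[0,0,0,0,0,0,4]]]' 60
```

```text
clock: 4.42
position: [0.464, -0.1882, 0.0786]
ee_rot: [0.995, -0.096, 0.0, 0.0]
ft_force: [1.4, 0.0, 3.8]
grip_width: 0.102
clock: 4.92
position: [0.4637, -0.1881, 0.0931]
ee_rot: [0.995, -0.096, 0.0, -0.0]
ft_force: [-0.0, 0.2, -1.8]
grip_width: 0.104
```

```bash
python3 -m crank '[[[0,0,0.15,0,0,0,4],[0,0,0.2,0,0,0,4],[0,0,0.2,0,0,0,4],[0,0,0.2,0,0,0,4],[0,0,0.2,0,0,0,4],[0,0,0.2,0,0,0,4],[0,0,0.1,0,0,0,4],[0,0,0,0,0,0,4]]]'
python3 - <<'E'
from h import *
p,d=manip.camera("scene"); cv2.imwrite("pics/s3.png",cv2.resize(p[100:340,40:380],None,fx=2.2,fy=2.2))
p,d=manip.camera("top"); cv2.imwrite("pics/t3.png",p)
E
```

```text
clock: 5.92
position: [0.4638, -0.1881, 0.1681]
ee_rot: [0.995, -0.096, 0.0, -0.0]
ft_force: [0.6, 0.0, -2.5]
grip_width: 0.102
```

View pics/s3.png

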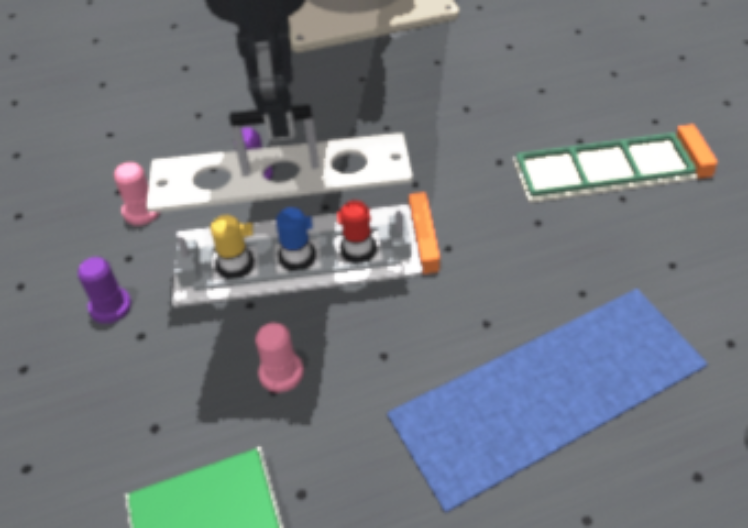

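The plate hangs level and clear at scene-crop (280,165), and all three objectives still stand. I'll carry it to the mat, turning +20°.

```bash
python3 -m crank '[[[0.3,0.23,0,0,0,0.5,4],[0.5,0.38,0,0,0,0.5,4],[0.5,0.38,0,0,0,0.5,4],[0.5,0.38,0,0,0,0.5,4],[0.5,0.38,0,0,0,0.5,4],[0.5,0.38,0,0,0,0.5,4],[0.5,0.38,0,0,0,0.5,4],[0.35,0.26,0,0,0,0.5,4]]]'
python3 -m crank '[[[0,0,0,0,0,0,4],[0,0,0,0,0,0,4]]]'
python3 - <<'E'
from h import *
for n in ["scene","top"]:
    q=cv2.imread(f"pics/{n}0.png"); H,S,V=cv2.split(cv2.cvtColor(q,cv2.COLOR_BGR2HSV))
    c=big((S>110)&(H>100)&(H<130)&(V>60))[0]; b=cast(n,cv2.approxPolyDP(c,8,True)[:,0],.004); print(n,"mat",b[:,:2].round(4).tolist(),b.mean(0).round(4))
    c2=big((S>110)&(H>40)&(H<90)&(V>40)); 
p,d=manip.camera("scene"); cv2.imwrite("pics/s4.png",p)
T=wpose(); p,d=manip.camera("wrist"); cv2.imwrite("pics/w4.png",p)
p,d=manip.camera("top"); cv2.imwrite("pics/t4.png",p)
C=cloud("top",d); H,S,V=cv2.split(cv2.cvtColor(p,cv2.COLOR_BGR2HSV)); Z=C[...,2]
m=(d>0)&(Z>.10)&(Z<.14)&(S<40)&(V>120); c=big(m)[0]; r=cv2.minAreaRect(c); print("plate",r,cast("top",[r[0]],.126),cast("top",cv2.boxPoints(r),.126)[:,:2].round(3).tolist(),np.median(Z[m]))
P=C[m]; A=np.c_[P[:,:2],np.ones(len(P))]; print("tilt",np.linalg.lstsq(A,P[:,2],rcond=None)[0])
E
```

```text
clock: 7.02
position: [0.6839, -0.0188, 0.166]
ee_rot: [0.997, 0.08, -0.001, -0.0]
ft_force: [0.3, -0.6, -2.0]
grip_width: 0.101
clock: 7.28
position: [0.6822, -0.0221, 0.1668]
ee_rot: [0.997, 0.078, -0.001, 0.0]
ft_force: [-0.7, 0.3, -1.9]
grip_width: 0.106
scene mat [[0.7102, 0.1137], [0.6188, 0.0993], [0.662, -0.1635], [0.7544, -0.1475]] [ 0.6864 -0.0245  0.004 ]
top mat [[0.7484, -0.1457], [0.7083, 0.1127], [0.6178, 0.0998], [0.6576, -0.1579]] [ 0.683  -0.0228  0.004 ]
plate ((272.1300354003906, 102.41000366210938), (26.021528244018555, 58.407020568847656), 81.8698959350586) [[ 0.68776008 -0.0726318   0.126     ]] [[0.709, -0.002], [0.728, -0.134], [0.667, -0.142], [0.648, -0.011]] 0.12375605231107141
tilt [-0.02504725 -0.03416888  0.13809543]
```

View pics/s4.png

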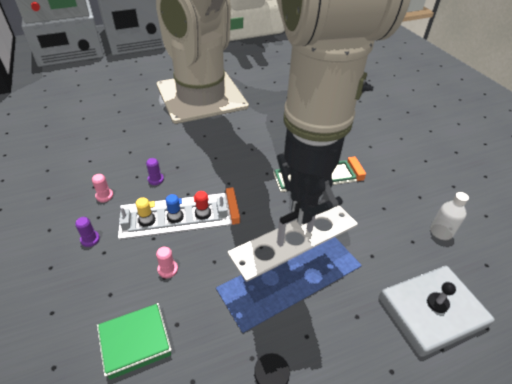

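View pics/t4.png

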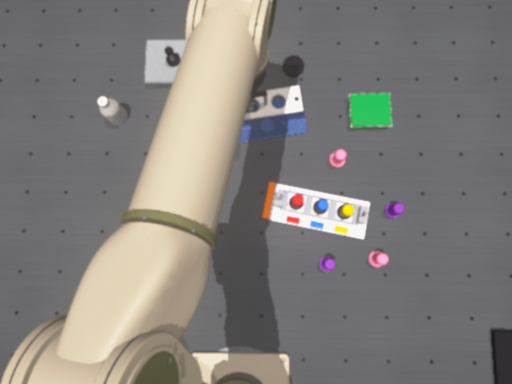

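```bash
python3 -m crank '[[[0,0,-0.2,0,0,0,4],[0,0,-0.3,0,0,0,4],[0,0,-0.3,0,0,0,4],[0,0,-0.3,0,0,0,4],[0,0,-0.3,0,0,0,4],[0,0,-0.25,0,0,0,4],[0,0,-0.1,0,0,0,4],[0,0,0,0,0,0,4]]]'
python3 -m crank '[[[0,0,-0.03,0,0,0,4],[0,0,-0.03,0,0,0,4],[0,0,-0.03,0,0,0,4],[0,0,0,0,0,0,4]]]'
```

```text
clock: 8.43
position: [0.6826, -0.0219, 0.0625]
ee_rot: [0.997, 0.078, -0.0, 0.0]
ft_force: [1.0, -0.4, -1.9]
grip_width: 0.102
clock: 8.93
position: [0.6825, -0.0219, 0.0572]
ee_rot: [0.997, 0.078, -0.0, -0.0]
ft_force: [0.1, 0.3, -3.1]
grip_width: 0.103
```

```bash
python3 -m crank '[[[0,0,-0.03,0,0,0,4],[0,0,-0.03,0,0,0,4],[0,0,0,0,0,0,4]]]'
python3 -m crank '[[[0,0,-0.02,0,0,0,4],[0,0,0,0,0,0,4]]]'
```

```text
clock: 9.3
position: [0.6825, -0.0219, 0.0535]
ee_rot: [0.997, 0.078, -0.0, -0.0]
ft_force: [-0.0, -0.2, -1.7]
grip_width: 0.104
clock: 9.55
position: [0.6828, -0.0219, 0.0528]
ee_rot: [0.997, 0.078, 0.0, 0.0]
ft_force: [1.2, -1.4, -0.1]
grip_width: 0.1
```

```bash
python3 -m crank '[[[0,0,-0.015,0,0,0,4],[0,0,0,0,0,0,4]]]'
python3 -m crank '[[[0,0,0,0,0,0,14],[0,0,0,0,0,0,20],[0,0,0,0,0,0,50],[0,0,0,0,0,0,60]]]'
python3 - <<'E'
from h import *
p,d=manip.camera("scene"); cv2.imwrite("pics/s5.png",p)
E
```

```text
clock: 9.8
position: [0.683, -0.0219, 0.0527]
ee_rot: [0.997, 0.078, 0.001, -0.0]
ft_force: [-1.3, 0.3, 5.7]
grip_width: 0.102
clock: 10.3
position: [0.6825, -0.022, 0.0515]
ee_rot: [0.997, 0.078, -0.0, 0.0]
ft_force: [-0.3, -0.6, -0.6]
grip_width: 0.654
```

View pics/s5.png

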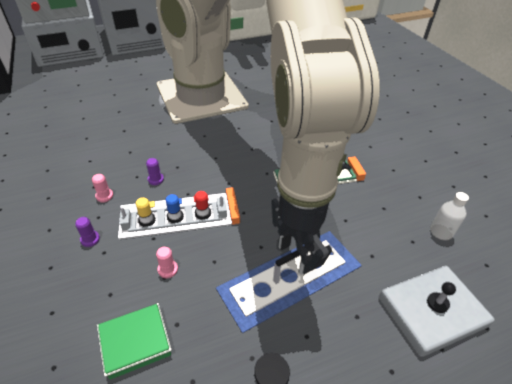

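The plate lies flat inside the mat, centred at about (290,280) in the scene view. I'll back straight up and go over the storage rack.

```bash
python3 -m crank '[[[0,0,0.2,0,0,0,60],[0,0,0.5,0,0,0,60],[0,0,0.7,0,0,0,60],[0,0,0.8,0,0,0,60],[0,0,0.6,0,0,0,60],[0,0,0.2,0,0,0,60]]]'
python3 -m crank '[[[-0.4,-0.3,0,0,0,-0.6,60],[-0.5,-0.4,0,0,0,-0.6,60],[-0.55,-0.4,0,0,0,-0.6,60],[-0.55,-0.42,0,0,0,-0.6,60],[-0.55,-0.45,0,0,0,-0.6,60],[-0.55,-0.4,0,0,0,-0.6,60],[-0.56,-0.45,0,0,0,-0.45,60],[0,0,0,0,0,0,60]]]'
python3 - <<'E'
from h import *
T=wpose(); p,d=manip.camera("wrist"); cv2.imwrite("pics/w6.png",p); np.savez("pics/w6.npz",T=T,d=d)
print(T[:3,3],np.degrees(np.arctan2(T[1,0],T[0,0])))
p,d=manip.camera("top"); cv2.imwrite("pics/t6.png",p);np.save("pics/t6d.npy",d)
p,d=manip.camera("scene"); cv2.imwrite("pics/s6.png",p)
E
```

```text
clock: 11.1
position: [0.6835, -0.0224, 0.2351]
ee_rot: [0.997, 0.078, 0.002, 0.0]
ft_force: [0.3, 0.0, -0.7]
grip_width: 0.704
clock: 12.1
position: [0.4606, -0.1934, 0.2316]
ee_rot: [0.995, -0.101, 0.0, -0.001]
ft_force: [0.3, 0.4, 1.2]
grip_width: 0.706
[ 0.46061857 -0.19337696  0.23155716] -11.606004094961811
```

View pics/w6.png

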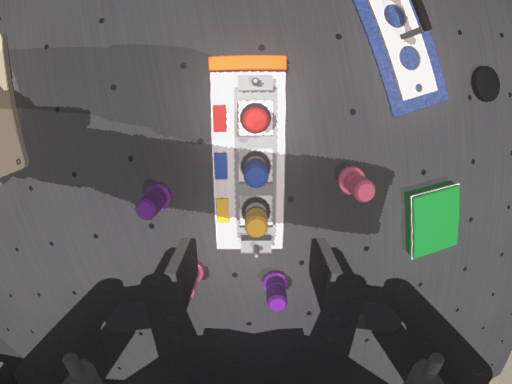

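View pics/t6.png

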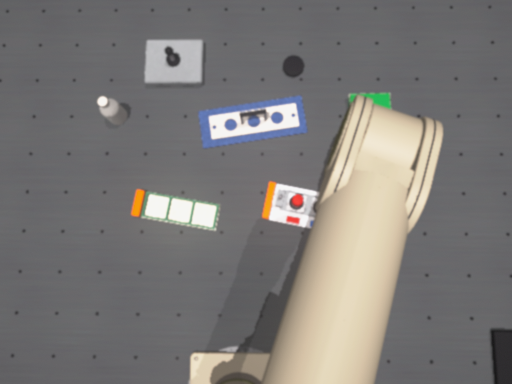

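```bash
python3 - <<'E'
from h import *
p=cv2.imread("pics/w6.png"); z=np.load("pics/w6.npz"); T=z["T"]; H,S,V=cv2.split(cv2.cvtColor(p,cv2.COLOR_BGR2HSV))
roi=np.zeros(H.shape,bool); roi[75:255,236:276]=1
for n,m in dict(red=(H<6)|(H>172),blue=(H>100)&(H<130),yel=(H>15)&(H<32)).items():
    c=big(roi&m&(S>100)&(V>50))[0]; r=cv2.minAreaRect(c); print(n,np.round(r[0]+r[1],1),castw(T,[r[0]],.066)[0].round(4), castw(T,[r[0]],.058)[0].round(4))
for n in ["top","scene"]:
    q=cv2.imread(f"pics/{'t6' if n=='top' else 'scene0'}.png"); H,S,V=cv2.split(cv2.cvtColor(q,cv2.COLOR_BGR2HSV)); g=q.min(2)
    m=(g>190); roi=np.zeros(H.shape,bool)
    if n=="top": roi[185:240,130:225]=1
    else: roi[150:195,265:365]=1
    for c in big(m&roi)[:4]:
        M=cv2.moments(c); 
        if M["m00"]>20: u=(M["m10"]/M["m00"],M["m01"]/M["m00"]); print(n,"pocket",np.round(u,1),M["m00"],cast(n,[u],.006)[0].round(4))
    c=big(roi&(S>130)&(H>4)&(H<20))[0]; r=cv2.minAreaRect(c); print(n,"orange",cast(n,[r[0]],.022)[0].round(4))
E
```

```text
red [255.  119.5  24.7  24.7] [ 0.4741 -0.1337  0.066 ] [ 0.4741 -0.1341  0.058 ]
blue [256. 176.  20.  22.] [ 0.4631 -0.1927  0.066 ] [ 0.4628 -0.1947  0.058 ]
yel [256.  222.5  29.   22. ] [ 0.4525 -0.2453  0.066 ] [ 0.4519 -0.2486  0.058 ]
top pocket [203.5 214.4] 425.5 [0.4422 0.0959 0.006 ]
top pocket [180.  210.1] 412.0 [0.4525 0.1552 0.006 ]
top pocket [156.7 206. ] 406.5 [0.4624 0.2143 0.006 ]
top orange [0.4693 0.2578 0.022 ]
scene pocket [290.7 177.8] 261.0 [0.441  0.0964 0.006 ]
scene pocket [314.6 174.5] 252.5 [0.4512 0.156  0.006 ]
scene pocket [337.9 171.4] 236.0 [0.4615 0.2154 0.006 ]
scene orange [0.4804 0.2535 0.022 ]
```

Pocket and objective positions agree across the top, scene and wrist views. Red goes to pocket (0.4415, 0.096), blue to (0.452, 0.1555) and yellow to (0.462, 0.215). I'll start with red.

```bash
python3 -m crank '[[[0.11,0.5,-0.4,0,0,0,60],[0.11,0.5,-0.4,0,0,0,60],[0,0,-0.5,0,0,0,60],[0,0,-0.5,0,0,0,60],[0,0,0,0,0,0,60]]]'
python3 - <<'E'
from h import *
T=wpose(); p,d=manip.camera("wrist"); cv2.imwrite("pics/w7.png",p); print(T[:3,3],np.degrees(np.arctan2(T[1,0],T[0,0])))
E
```

```text
clock: 12.88
position: [0.4752, -0.1303, 0.1218]
ee_rot: [0.995, -0.098, -0.002, 0.001]
ft_force: [0.0, -0.8, 1.1]
grip_width: 0.704
[ 0.47516094 -0.13025621  0.12178517] -11.23627569014397
```

View pics/w7.png

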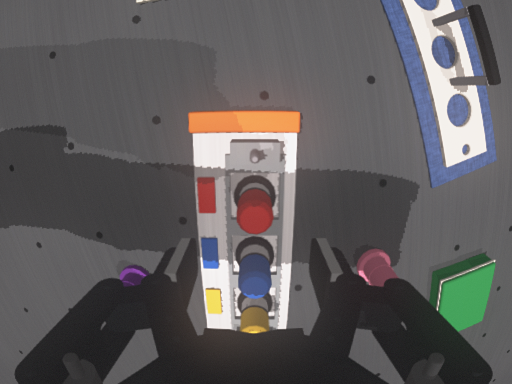

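```bash
python3 - <<'E'
from h import *
T=wpose(); print(projw(T,[[.474,-.1335,.066],[.463,-.192,.066],[.474,-.1335,.006]]).round(1)); print(castw(T,[(255,212),(255,277)],.066).round(4))
E
```

```text
[[252.3 217.3]
 [253.1 285.2]
 [252.5 192.8]]
[[ 0.4767 -0.1299  0.066 ]
 [ 0.466  -0.1844  0.066 ]]
```

```bash
python3 -m crank '[[[0,-0.02,-0.4,0,0,0,60],[0,0,-0.5,0,0,0,60],[0,0,-0.4,0,0,0,60],[0,0,-0.2,0,0,0,60],[0,0,-0.08,0,0,0,60],[0,0,0,0,0,0,60]]]'
python3 -m crank '[[[0,0,0,0,0,0,22],[0,0,0,0,0,0,22],[0,0,0,0,0,0,22],[0,0,0,0,0,0,22],[0,0,0,0,0,0,22]]]' 40
```

```text
clock: 13.68
position: [0.4768, -0.1324, 0.0295]
ee_rot: [0.995, -0.099, 0.0, -0.0]
ft_force: [1.0, 0.4, 0.1]
grip_width: 0.701
clock: 14.3
position: [0.4766, -0.1323, 0.0295]
ee_rot: [0.995, -0.099, 0.0, -0.0]
ft_force: [-1.6, 1.1, 6.2]
grip_width: 0.316
```

```bash
python3 -m crank '[[[0,0,0.08,0,0,0,22],[0,0,0.12,0,0,0,22],[0,0,0.25,0,0,0,22],[0,0,0.3,0,0,0,22],[0,0,0.3,0,0,0,22],[0,0,0.3,0,0,0,22],[0,0,0.15,0,0,0,22],[0,0,0,0,0,0,22]]]'
python3 - <<'E'
from h import *
p,d=manip.camera("scene"); cv2.imwrite("pics/s8.png",cv2.resize(p[100:260,60:380],None,fx=2.5,fy=2.5))
E
```

```text
clock: 15.3
position: [0.4766, -0.1322, 0.1195]
ee_rot: [0.995, -0.099, 0.001, -0.0]
ft_force: [0.0, 0.4, -1.2]
grip_width: 0.317
```

View pics/s8.png

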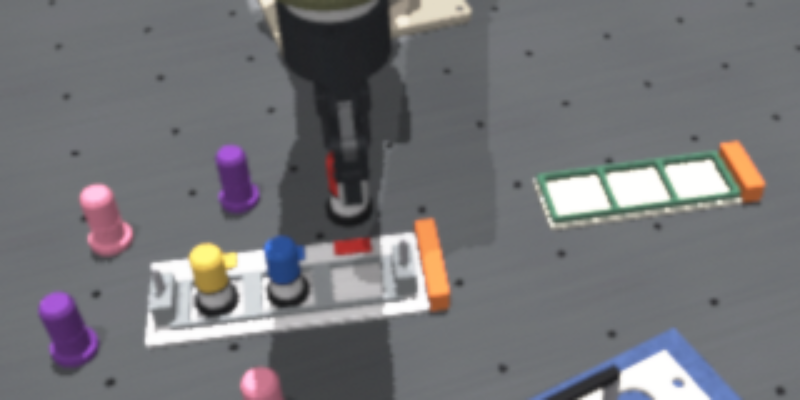

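```bash
python3 -m crank '[[[-0.07,0.3,0,0,0,0.05,22],[-0.07,0.5,0,0,0,0.05,22],[-0.07,0.6,0,0,0,0.05,22],[-0.07,0.6,0,0,0,0.05,22],[-0.08,0.6,0,0,0,0.05,22],[-0.08,0.6,0,0,0,0.05,22],[-0.07,0.4,0,0,0,0,22],[-0.07,0.2,0,0,0,0,22]]]'
python3 -m crank '[[[0,0,0,0,0,0,22]]]'
python3 - <<'E'
from h import *
T=wpose(); p,d=manip.camera("wrist"); cv2.imwrite("pics/w9.png",p); print(T[:3,3],np.degrees(np.arctan2(T[1,0],T[0,0])))
p,d=manip.camera("scene"); cv2.imwrite("pics/s9.png",cv2.resize(p[100:260,200:400],None,fx=3,fy=3))
print(projw(T,[[.4415,.096,.006],[.452,.1555,.006],[.462,.215,.006]]))
E
```

```text
clock: 16.35
position: [0.4407, 0.0966, 0.1182]
ee_rot: [0.996, -0.085, -0.0, 0.0]
ft_force: [-0.4, -0.3, -1.5]
grip_width: 0.319
clock: 16.48
position: [0.441, 0.0957, 0.1184]
ee_rot: [0.996, -0.085, -0.0, 0.0]
ft_force: [0.2, -0.1, -0.6]
grip_width: 0.318
[0.44098246 0.09570951 0.1184499 ] -9.768515851724876
[[254.53147085 190.71425547]
 [254.90162712 122.80747219]
 [254.64168724  52.9814113 ]]
```

View pics/w9.png

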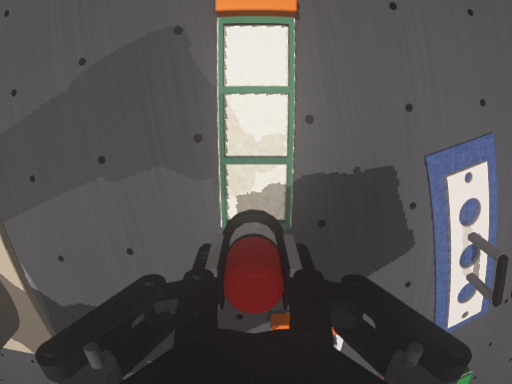

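View pics/s9.png

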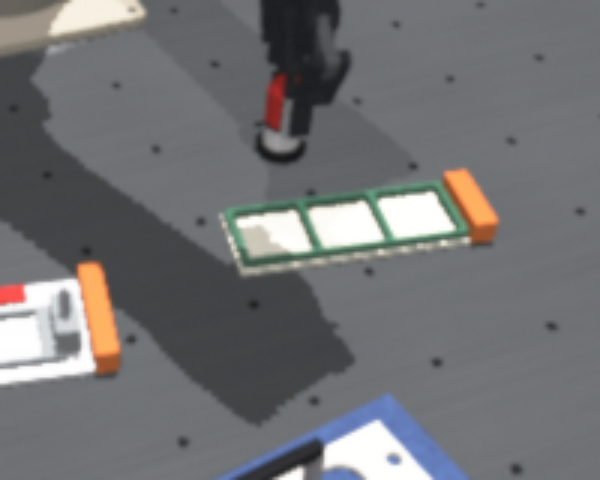

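```bash
python3 - <<'E'
from h import *
T=wpose(); y=np.array([np.sin(np.radians(9.77)),np.cos(np.radians(9.77)),0]); c=T[:3,3].copy(); c[2]=.095+.008
print("foot far edge if axis at TCP +/-5mm", [projw(T,c+y*(.019+k))[0].round(1).tolist() for k in (-.005,0,.005)])
E
```

```text
foot far edge if axis at TCP +/-5mm [[254.5, 216.7], [254.5, 208.5], [254.4, 200.1]]
```

The pockets sit where predicted, and the foot's far edge at row ≈211 puts the objective about 1.5 mm off tool centre. I'll lower it.

```bash
python3 -m crank '[[[0.005,0.02,-0.2,0,0,0,22],[0,0,-0.3,0,0,0,22],[0,0,-0.3,0,0,0,22],[0,0,-0.3,0,0,0,22],[0,0,-0.2,0,0,0,22],[0,0,-0.08,0,0,0,22],[0,0,0,0,0,0,22]]]'
python3 -m crank '[[[0,0,-0.03,0,0,0,22],[0,0,-0.03,0,0,0,22],[0,0,0,0,0,0,22]]]'
```

```text
clock: 17.45
position: [0.4417, 0.0967, 0.036]
ee_rot: [0.996, -0.086, -0.0, 0.0]
ft_force: [0.3, 0.0, -1.4]
grip_width: 0.321
clock: 17.82
position: [0.4417, 0.0969, 0.0325]
ee_rot: [0.996, -0.086, 0.0, -0.0]
ft_force: [-0.2, 1.1, -1.3]
grip_width: 0.322
```

```bash
python3 -m crank '[[[0,0,-0.03,0,0,0,22],[0,0,0,0,0,0,22]]]'
python3 -m crank '[[[0,0,-0.02,0,0,0,22],[0,0,0,0,0,0,22]]]'
```

```text
clock: 18.08
position: [0.4416, 0.0968, 0.0305]
ee_rot: [0.996, -0.086, -0.0, 0.0]
ft_force: [-0.2, 0.9, -1.6]
grip_width: 0.316
clock: 18.32
position: [0.4418, 0.0969, 0.0295]
ee_rot: [0.996, -0.086, 0.0, -0.0]
ft_force: [-0.3, -0.3, 0.9]
grip_width: 0.317
```

```bash
python3 -m crank '[[[0,0,0,0,0,0,30],[0,0,0,0,0,0,36],[0,0,0,0,0,0,60],[0,0,0,0,0,0,60]]]'
python3 -m crank '[[[0,0,0.2,0,0,0,60],[0,0,0.5,0,0,0,60],[0,0,0.6,0,0,0,60],[0,0,0.4,0,0,0,60],[0,0,0.1,0,0,0,60]]]'
python3 - <<'E'
from h import *
T=wpose(); p,d=manip.camera("scene"); cv2.imwrite("pics/s10.png",cv2.resize(p[100:260,60:380],None,fx=2.5,fy=2.5)); print(T[:3,3],np.degrees(np.arctan2(T[1,0],T[0,0])))
E
```

```text
clock: 18.82
position: [0.4417, 0.0969, 0.0295]
ee_rot: [0.996, -0.086, 0.0, -0.0]
ft_force: [0.3, -0.1, 0.2]
grip_width: 0.703
clock: 19.45
position: [0.4426, 0.0972, 0.1394]
ee_rot: [0.996, -0.086, 0.001, -0.001]
ft_force: [-0.3, 0.6, -0.1]
grip_width: 0.702
[0.44259535 0.09717975 0.13938582] -9.832212300369088
```

View pics/s10.png

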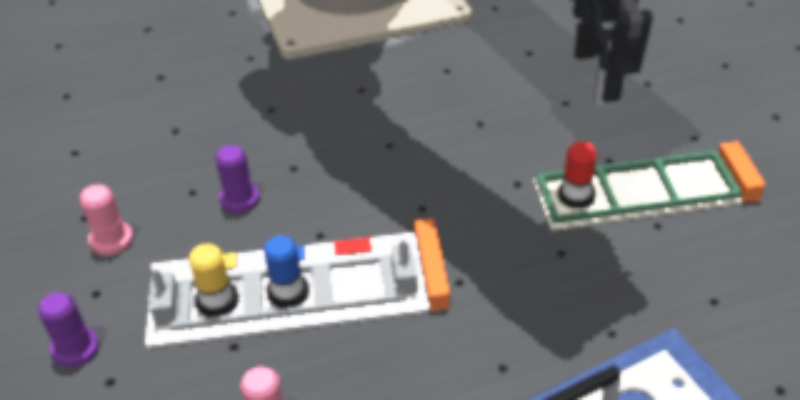

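Red stands upright in the far pocket at (578,175). Blue is next.

```bash
python3 -m crank '[[[0.05,-0.5,0,0,0,-0.05,60],[0.05,-0.65,0,0,0,-0.05,60],[0.05,-0.7,0,0,0,-0.05,60],[0.05,-0.7,0,0,0,-0.05,60],[0.05,-0.7,0,0,0,-0.05,60],[0.05,-0.7,0,0,0,-0.03,60],[0.05,-0.55,0,0,0,0,60],[0.02,-0.3,0,0,0,0,60]]]'
python3 -m crank '[[[0,0,0,0,0,0,60]]]'
python3 - <<'E'
from h import *
T=wpose(); p,d=manip.camera("wrist"); cv2.imwrite("pics/w11.png",p); print(T[:3,3],np.degrees(np.arctan2(T[1,0],T[0,0])))
E
```

```text
clock: 20.5
position: [0.4631, -0.193, 0.1366]
ee_rot: [0.995, -0.099, -0.001, 0.001]
ft_force: [-0.1, 0.1, 0.7]
grip_width: 0.707
clock: 20.62
position: [0.463, -0.1924, 0.1367]
ee_rot: [0.995, -0.099, -0.001, 0.001]
ft_force: [0.5, -0.8, -0.1]
grip_width: 0.703
[ 0.46304057 -0.19242482  0.13667125] -11.380656918672033
```

View pics/w11.png

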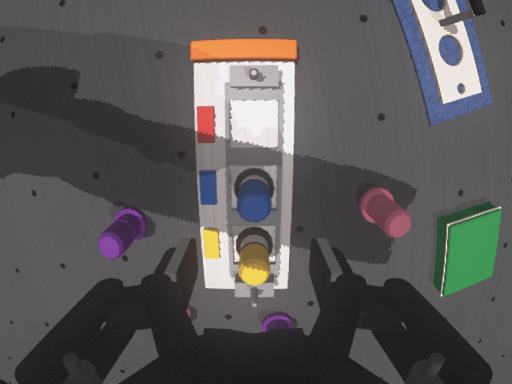

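```bash
python3 -m crank '[[[0.02,0.02,-0.4,0,0,0,60],[0,0,-0.5,0,0,0,60],[0,0,-0.45,0,0,0,60],[0,0,-0.3,0,0,0,60],[0,0,-0.14,0,0,0,60],[0,0,0,0,0,0,60]]]'
python3 -m crank '[[[0,0,0,0,0,0,22],[0,0,0,0,0,0,22],[0,0,0,0,0,0,22],[0,0,0,0,0,0,22],[0,0,0,0,0,0,22]]]' 40
```

```text
clock: 21.42
position: [0.4651, -0.1897, 0.03]
ee_rot: [0.995, -0.098, -0.0, 0.0]
ft_force: [-0.1, 0.2, 0.3]
grip_width: 0.703
clock: 22.05
position: [0.4656, -0.19, 0.0308]
ee_rot: [0.995, -0.098, 0.001, -0.0]
ft_force: [-1.3, 1.1, 6.3]
grip_width: 0.32
```

```bash
python3 -m crank '[[[0,0,0.08,0,0,0,22],[0,0,0.12,0,0,0,22],[0,0,0.25,0,0,0,22],[0,0,0.35,0,0,0,22],[0,0,0.35,0,0,0,22],[0,0,0.35,0,0,0,22],[0,0,0.17,0,0,0,22],[0,0,0,0,0,0,22]]]'
python3 -m crank '[[[-0.02,0.35,0,0,0,0.05,22],[-0.02,0.6,0,0,0,0.05,22],[-0.03,0.65,0,0,0,0.05,22],[-0.03,0.65,0,0,0,0.05,22],[-0.03,0.65,0,0,0,0.05,22],[-0.02,0.65,0,0,0,0.05,22],[-0.02,0.65,0,0,0,0,22],[-0.02,0.65,0,0,0,0,22]]]'
python3 -m crank '[[[-0.02,0.5,0,0,0,0,22],[-0.02,0.35,0,0,0,0,22],[0,0.06,0,0,0,0,22],[0,0,0,0,0,0,22]]]'
python3 - <<'E'
from h import *
T=wpose(); p,d=manip.camera("wrist"); cv2.imwrite("pics/w12.png",p); print(T[:3,3],np.degrees(np.arctan2(T[1,0],T[0,0])))
print(projw(T,[[.452,.1555,.006],[.462,.215,.006]]))
E
```

```text
clock: 23.05
position: [0.4655, -0.1899, 0.1309]
ee_rot: [0.995, -0.098, 0.001, -0.0]
ft_force: [0.7, -0.8, -1.4]
grip_width: 0.319
clock: 24.05
position: [0.453, 0.1022, 0.1295]
ee_rot: [0.996, -0.085, -0.0, 0.0]
ft_force: [0.5, -0.1, -0.7]
grip_width: 0.314
clock: 24.55
position: [0.4514, 0.1547, 0.13]
ee_rot: [0.996, -0.085, -0.0, 0.0]
ft_force: [0.6, -0.2, -1.3]
grip_width: 0.318
[0.45135666 0.15469096 0.13002232] -9.774004535478477
[[254.45379677 186.58238132]
 [254.24169356 121.4774351 ]]
```

View pics/w12.png

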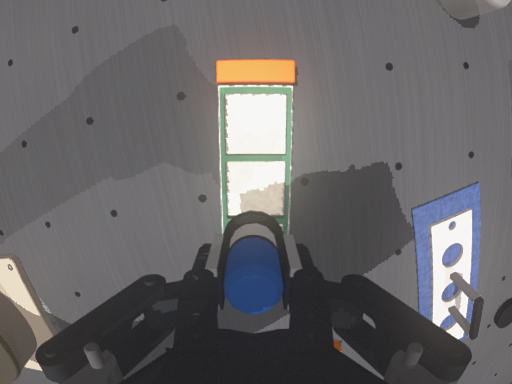

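```bash
python3 -m crank '[[[0.01,0.03,-0.2,0,0,0,22],[0,0,-0.35,0,0,0,22],[0,0,-0.35,0,0,0,22],[0,0,-0.35,0,0,0,22],[0,0,-0.2,0,0,0,22],[0,0,-0.1,0,0,0,22],[0,0,0,0,0,0,22]]]'
python3 -m crank '[[[0,0,-0.03,0,0,0,22],[0,0,-0.03,0,0,0,22],[0,0,0,0,0,0,22]]]'
```

```text
clock: 25.48
position: [0.4519, 0.1573, 0.0372]
ee_rot: [0.996, -0.085, 0.0, 0.0]
ft_force: [0.6, 0.1, -0.9]
grip_width: 0.319
clock: 25.85
position: [0.4519, 0.1575, 0.0337]
ee_rot: [0.996, -0.085, 0.0, -0.0]
ft_force: [0.0, 0.0, -1.9]
grip_width: 0.318
```

```bash
python3 -m crank '[[[0,0,-0.03,0,0,0,22],[0,0,-0.01,0,0,0,22],[0,0,0,0,0,0,22]]]'
python3 -m crank '[[[0,0,-0.015,0,0,0,22],[0,0,0,0,0,0,22]]]'
```

```text
clock: 26.22
position: [0.4518, 0.1574, 0.0312]
ee_rot: [0.996, -0.085, -0.0, 0.0]
ft_force: [0.8, 0.2, -1.0]
grip_width: 0.319
clock: 26.48
position: [0.452, 0.1575, 0.0308]
ee_rot: [0.996, -0.085, -0.0, -0.0]
ft_force: [-4.3, -1.1, 7.7]
grip_width: 0.317
```

```bash
python3 -m crank '[[[0,0,0,0,0,0,30],[0,0,0,0,0,0,36],[0,0,0,0,0,0,60],[0,0,0,0,0,0,60]]]'
python3 -m crank '[[[0,0,0.2,0,0,0,60],[0,0,0.5,0,0,0,60],[0,0,0.6,0,0,0,60],[0,0,0.4,0,0,0,60],[0,0,0.1,0,0,0,60],[0,0,0,0,0,0,60]]]'
python3 - <<'E'
from h import *
T=wpose(); p,d=manip.camera("scene"); cv2.imwrite("pics/s13.png",cv2.resize(p[100:260,60:380],None,fx=2.5,fy=2.5)); print(T[:3,3],np.degrees(np.arctan2(T[1,0],T[0,0])))
E
```

```text
clock: 26.98
position: [0.4519, 0.1575, 0.0303]
ee_rot: [0.996, -0.085, 0.0, -0.0]
ft_force: [0.6, -0.8, -0.1]
grip_width: 0.702
clock: 27.72
position: [0.4518, 0.1575, 0.1384]
ee_rot: [0.996, -0.085, 0.0, -0.0]
ft_force: [0.1, -0.2, -0.9]
grip_width: 0.7
[0.45183125 0.15751617 0.13836889] -9.720178918158442
```

View pics/s13.png

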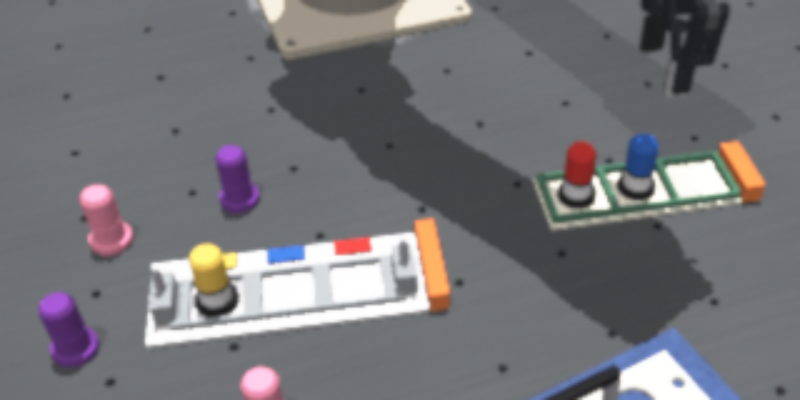

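Blue stands upright in the middle pocket at (638,170). Yellow is next.

```bash
python3 -m crank '[[[0.01,-0.4,0,0,0,-0.05,60],[0.01,-0.6,0,0,0,-0.05,60],[0,-0.65,0,0,0,-0.05,60],[0,-0.65,0,0,0,-0.05,60],[0,-0.65,0,0,0,-0.05,60],[0,-0.65,0,0,0,-0.03,60],[0,-0.65,0,0,0,0,60],[0,-0.65,0,0,0,0,60]]]'
python3 -m crank '[[[0,-0.65,0,0,0,0,60],[0,-0.6,0,0,0,0,60],[0,-0.45,0,0,0,0,60],[0,-0.2,0,0,0,0,60],[0,0,0,0,0,0,60]]]'
python3 - <<'E'
from h import *
T=wpose(); p,d=manip.camera("wrist"); cv2.imwrite("pics/w14.png",p); print(T[:3,3],np.degrees(np.arctan2(T[1,0],T[0,0])))
print(projw(T,[[.4533,-.25,.066]]))
E
```

```text
clock: 28.78
position: [0.4518, -0.1388, 0.1377]
ee_rot: [0.995, -0.097, -0.0, 0.0]
ft_force: [0.2, 0.0, -1.2]
grip_width: 0.696
clock: 29.4
position: [0.4523, -0.2512, 0.1379]
ee_rot: [0.995, -0.098, -0.001, 0.0]
ft_force: [-0.3, 0.0, 0.2]
grip_width: 0.703
[ 0.45225415 -0.25118026  0.1379208 ] -11.229459448843945
[[255.28867162 204.74910529]]
```

View pics/w14.png

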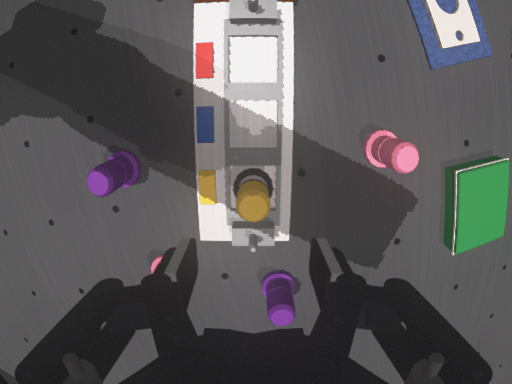

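```bash
python3 -m crank '[[[0,0.01,-0.4,0,0,0,60],[0,0,-0.5,0,0,0,60],[0,0,-0.45,0,0,0,60],[0,0,-0.3,0,0,0,60],[0,0,-0.15,0,0,0,60],[0,0,0,0,0,0,60]]]'
python3 -m crank '[[[0,0,0,0,0,0,22],[0,0,0,0,0,0,22],[0,0,0,0,0,0,22],[0,0,0,0,0,0,22],[0,0,0,0,0,0,22]]]' 40
```

```text
clock: 30.2
position: [0.4531, -0.2497, 0.0304]
ee_rot: [0.995, -0.097, -0.0, -0.0]
ft_force: [0.2, -0.2, 0.3]
grip_width: 0.704
clock: 30.82
position: [0.4536, -0.2501, 0.0311]
ee_rot: [0.995, -0.097, 0.001, -0.0]
ft_force: [-1.4, 1.6, 7.1]
grip_width: 0.322
```

```bash
python3 -m crank '[[[0,0,0.08,0,0,0,22],[0,0,0.12,0,0,0,22],[0,0,0.25,0,0,0,22],[0,0,0.35,0,0,0,22],[0,0,0.35,0,0,0,22],[0,0,0.35,0,0,0,22],[0,0,0.17,0,0,0,22],[0,0,0,0,0,0,22]]]'
python3 -m crank '[[[0.01,0.35,0,0,0,0.05,22],[0.01,0.6,0,0,0,0.05,22],[0.01,0.65,0,0,0,0.05,22],[0.01,0.65,0,0,0,0.05,22],[0.01,0.65,0,0,0,0.05,22],[0.01,0.65,0,0,0,0.03,22],[0.01,0.65,0,0,0,0,22],[0.01,0.65,0,0,0,0,22]]]'
python3 -m crank '[[[0.01,0.65,0,0,0,0,22],[0.01,0.65,0,0,0,0,22],[0.01,0.6,0,0,0,0,22],[0.01,0.5,0,0,0,0,22],[0.01,0.3,0,0,0,0,22],[0.01,0.15,0,0,0,0,22],[0,0,0,0,0,0,22]]]'
python3 - <<'E'
from h import *
T=wpose(); p,d=manip.camera("wrist"); cv2.imwrite("pics/w15.png",p); print(T[:3,3],np.degrees(np.arctan2(T[1,0],T[0,0])))
p,d=manip.camera("scene"); cv2.imwrite("pics/s15.png",cv2.resize(p[80:260,200:400],None,fx=3,fy=3))
E
```

```text
clock: 31.82
position: [0.4534, -0.2499, 0.1312]
ee_rot: [0.995, -0.097, 0.001, -0.0]
ft_force: [-0.4, -1.2, -1.3]
grip_width: 0.324
clock: 32.83
position: [0.4573, 0.0423, 0.1299]
ee_rot: [0.996, -0.085, -0.0, 0.0]
ft_force: [1.2, -0.8, -0.9]
grip_width: 0.316
clock: 33.7
position: [0.4615, 0.2116, 0.1303]
ee_rot: [0.996, -0.085, -0.0, 0.0]
ft_force: [0.4, -1.1, -1.3]
grip_width: 0.315
[0.46153111 0.21161588 0.13029613] -9.736979277031983
```

View pics/w15.png

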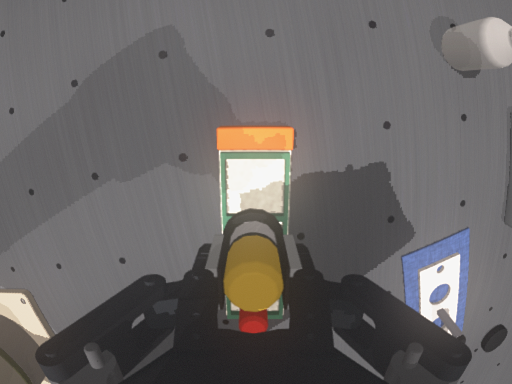

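View pics/s15.png

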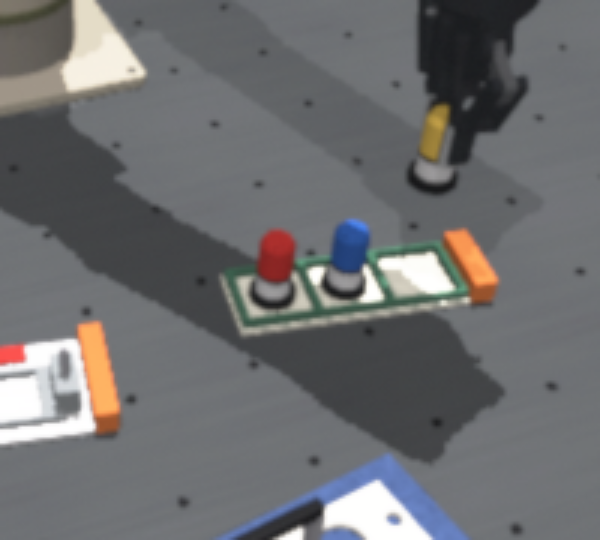

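```bash
python3 -m crank '[[[0,0.04,-0.2,0,0,0,22],[0,0,-0.35,0,0,0,22],[0,0,-0.35,0,0,0,22],[0,0,-0.35,0,0,0,22],[0,0,-0.2,0,0,0,22],[0,0,-0.1,0,0,0,22],[0,0,0,0,0,0,22]]]'
python3 -m crank '[[[0,0,-0.03,0,0,0,22],[0,0,-0.03,0,0,0,22],[0,0,-0.02,0,0,0,22],[0,0,0,0,0,0,22]]]'
```

```text
clock: 34.67
position: [0.4615, 0.2144, 0.0375]
ee_rot: [0.996, -0.085, 0.0, 0.0]
ft_force: [1.0, -0.2, -1.0]
grip_width: 0.318
clock: 35.17
position: [0.4615, 0.2145, 0.0327]
ee_rot: [0.996, -0.085, 0.0, -0.0]
ft_force: [-0.1, 0.2, 0.0]
grip_width: 0.322
```

```bash
python3 -m crank '[[[0,0,-0.02,0,0,0,22],[0,0,0,0,0,0,22]]]'
python3 -m crank '[[[0,0,-0.012,0,0,0,22],[0,0,0,0,0,0,22]]]'
```

```text
clock: 35.42
position: [0.4615, 0.2144, 0.0315]
ee_rot: [0.996, -0.085, 0.0, 0.0]
ft_force: [0.4, -0.2, -1.4]
grip_width: 0.319
clock: 35.67
position: [0.4616, 0.2145, 0.0311]
ee_rot: [0.996, -0.085, -0.0, -0.0]
ft_force: [-2.2, -0.7, 5.1]
grip_width: 0.318
```

Force has gone positive, so the objective is on the pocket floor. I'll release, go straight up, and clear the view for final checks.

```bash
python3 -m crank '[[[0,0,0,0,0,0,30],[0,0,0,0,0,0,36],[0,0,0,0,0,0,60],[0,0,0,0,0,0,60]]]'
python3 -m crank '[[[0,0,0.2,0,0,0,60],[0,0,0.5,0,0,0,60],[0,0,0.6,0,0,0,60],[0,0,0.6,0,0,0,60],[0,0,0.6,0,0,0,60],[0,-0.3,0.3,0,0,0,60],[0,-0.4,0,0,0,0,60],[0,-0.3,0,0,0,0,60]]]'
python3 -m crank '[[[0,-0.6,0,0,0,0,60],[0,-0.6,0,0,0,0,60],[0,-0.6,0,0,0,0,60],[0,-0.6,0,0,0,0,60],[0,-0.6,0,0,0,0,60],[0,-0.6,0,0,0,0,60],[0,-0.3,0,0,0,0,60],[0,0,0,0,0,0,60]]]'
python3 - <<'E'
from h import *
p,ds=manip.camera("scene"); cv2.imwrite("pics/s16.png",p)
q,d=manip.camera("top"); cv2.imwrite("pics/t16.png",q)
ref=[("red",.4415,.096),("blue",.452,.1555),("yellow",.462,.215)]
for n,im,dd in [("top",q,d),("scene",p,ds)]:
    C=cloud(n,dd); H,S,V=cv2.split(cv2.cvtColor(im,cv2.COLOR_BGR2HSV)); X,Y,Z=C[...,0],C[...,1],C[...,2]
    box=(dd>0)&(abs(X-.45)<.06)&(abs(Y-.155)<.11)
    for k,x,y in ref:
        m={"red":((H<6)|(H>172)),"blue":(H>100)&(H<130),"yellow":(H>18)&(H<35)}[k]&(S>110)&box&(Z>.03)
        P=C[m]
        if len(P)==0: print(n,k,"none"); continue
        Q=P[P[:,2]>np.quantile(P[:,2],.9)-.004]; print(n,k,len(P),"top z",np.quantile(P[:,2],.9).round(4),"xy",((Q.max(0)+Q.min(0))/2)[:2].round(4),"err",((Q.max(0)+Q.min(0))/2)[:2].round(4)-[x,y])
    m=(S<40)&(V>150)&(abs(X-.68)<.08)&(abs(Y+.02)<.14)&(dd>0)
    A=np.c_[X[m],Y[m],np.ones(m.sum())]; print(n,"plate plane",np.linalg.lstsq(A,Z[m],rcond=None)[0].round(3),np.median(Z[m]).round(4)); cs=big(m); r=cv2.minAreaRect(np.vstack([c for c in cs if cv2.contourArea(c)>15])); b=cast(n,cv2.boxPoints(r),.010); print(b[:,:2].round(4).tolist(),b.mean(0).round(4))
E
```

```text
clock: 36.17
position: [0.4615, 0.2145, 0.0308]
ee_rot: [0.996, -0.085, 0.0, 0.0]
ft_force: [-0.3, -0.1, 0.5]
grip_width: 0.705
clock: 37.17
position: [0.4611, 0.1525, 0.1983]
ee_rot: [0.996, -0.085, -0.0, 0.0]
ft_force: [0.3, -0.1, 0.1]
grip_width: 0.703
clock: 38.17
position: [0.4606, -0.0811, 0.1981]
ee_rot: [0.996, -0.086, -0.001, 0.0]
ft_force: [0.2, 0.4, 0.6]
grip_width: 0.703
top red 110 top z 0.067 xy [0.4375 0.0939] err [-0.004  -0.0021]
top blue 97 top z 0.0674 xy [0.4477 0.1524] err [-0.0043 -0.0031]
top yellow 130 top z 0.0672 xy [0.4581 0.212 ] err [-0.0039 -0.003 ]
top plate plane [-0.04  -0.012  0.037] 0.009
[[0.697, 0.0918], [0.7334, -0.1407], [0.6504, -0.1521], [0.6144, 0.0776]] [ 0.6738 -0.0308  0.01  ]
scene red 178 top z 0.0677 xy [0.4428 0.0919] err [ 0.0013 -0.0041]
scene blue 179 top z 0.0679 xy [0.4537 0.1516] err [ 0.0017 -0.0039]
scene yellow 178 top z 0.068 xy [0.4638 0.2101] err [ 0.0018 -0.0049]
scene plate plane [-0.018 -0.004  0.023] 0.0112
[[0.6716, -0.144], [0.6339, 0.0961], [0.7057, 0.0864], [0.7337, -0.1392]] [ 0.6862 -0.0252  0.01  ]
```

View pics/s16.png

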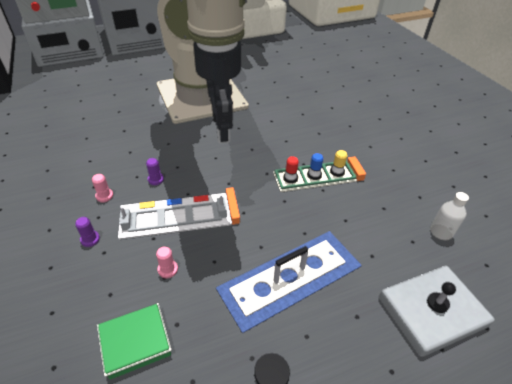

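View pics/t16.png

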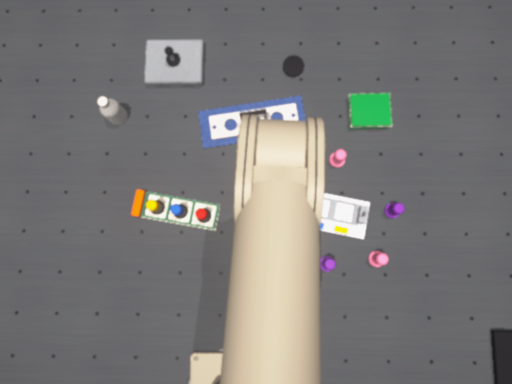

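Red, blue and yellow stand in the pockets at scene pixels (292,168), (317,165) and (341,162). The plate lies centred on the mat at (290,277), and the arm is clear, so I'm handing in.

```bash
python3 -c "
from workcell import manip
print(manip.hand_in()); print(manip.get_obs()['clock'])"
```

```text
the job is handed in; nothing more can be done
None
the job is handed in; nothing more can be done
```

I finished the job and handed it in at about 38 s of the 112 s allowed. The hand-in gives no verdict, so the results below are my own checks.

**What I did:** I lifted the plate level off the pins and laid it on the blue mat. I then moved red to the far pocket, blue to the middle and yellow to the pocket nearest the orange end. Each was lowered until the wrist force showed it resting on the pocket floor before I released it.

**Last checks:**
- **Objectives:** they stand upright in their pockets, with tops measured at 67–68 mm (66 mm expected). Both cameras put their centres within about 5 mm of the pocket centres; the limit is 15 mm. The two cameras disagree with each other by about 5 mm in x.
- **Plate:** the scene camera puts its centre about 2 mm from the mat's, lengthwise and flat. The final top-camera fit was about 10 mm off and does not count, because the arm hid part of the plate. In the earlier unobstructed top picture the plate looked centred on the mat.
- **Robot:** the gripper was open and clear of everything, and I left the look-alikes alone.

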